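# Raise the splash guard's sash to its marked height

### The job

Push the clear sliding visor sash of the bench-top splash guard up from beneath its lip with your fingertips, smoothly, until the lip is level with the straight bar-shaped clip on one of the guide posts (not the round disc clip), then take your hand away so that the counterweighted sash stays there by itself. Only push: do not grip the lip, and do not pick up or shift any of the other things on the bench.

Things in the scene. Friction and masses are not known exactly. Their poses are not given: they have to be found in the camera images.
- lip_mid (a point): Middle of the front edge of the sash's lip, at mid-thickness. The lip is a level aluminium ledge, 260 mm wide (y), 45 mm deep (x), 14 mm thick (underside 7 mm below this point), at the foot of a clear pane that slopes up and back from it at about 40 degrees from upright. x points away from the robot into the guard, y left along the lip, z up. Free space beneath; the underside starts 120 to 160 mm above the table.
- sash (a joint): Height of the sash along its vertical guides in m: 0 = lowest (lip underside 120 mm above the table), grows straight up by as much as the lip rises, upper stop at 0.175. Counterweighted: it takes about 3 to 7 N to push it up slowly, and it stays where it is left.
- bar_clip: The mark: a straight level black bar, 90 mm long (y), 14 mm tall, on an arm reaching forward from one guide post (left or right, 225 to 295 mm above the table, varies), beside the lip's path. Origin at the bar's centre; the lip is level with it when the lip's mid-thickness is at this height. Axes as the lip's. Fixed.
- disc_clip: A round upright black disc, 54 mm across, on a like arm from the other guide post, at a height of its own; it marks something else. Origin at the disc's centre. Fixed.
- splash_guard: Bench-top splash guard: two aluminium guide posts (26 by 22 mm, 500 mm tall, at y = +240 and -240 mm), a header across their tops, clear side wings behind them, a white floor plate 12 mm thick from 80 mm in front of the posts backwards; fixed. Origin on the table, midway between the posts; the lip's front edge is 125 mm in front of it. x points away from the robot.
- tube_rack: Bystander: white rack of capped tubes, 70 by 200 mm, 90 mm tall, on the guard's floor plate, behind and below the lip. Origin under its centre.
- specimen_jar: Bystander: small jar with a lid, 52 mm across, 62 mm tall, in front of the guard's left half. Origin under its centre.
- beaker: Bystander: open glass beaker, 64 mm across, 75 mm tall, in front of the guard's right half. Origin under its centre.
- reagent_bottle: Bystander: white bottle, 60 mm across, 150 mm tall, to the right of the guard. Origin under its centre.
- tube_basket: Bystander: slatted white basket, 150 mm square, 110 mm tall, to the left of the guard. Origin under its centre.
- marker_pen: Bystander: black pen 130 mm long, 13 mm thick, lying on the table nearer the robot on its left. Origin under its centre.
- tip_box: Bystander: grey box with a clear lid, 87 by 122 mm, 63 mm tall, nearer the robot on its right. Origin under its centre.

How it is judged:
On the way, in this order (a step that is already met when the one before it is completed fails the run):
1. the fingers push up on the lip from beneath while it is still well below the mark (contact force between the fingers and sash_c0 above 1 N and z of lip_mid in the frame of bar_clip below -0.02 m), for 0.1 s.
2. the lip comes level with the bar clip (z of lip_mid in the frame of bar_clip between -0.01 and 0.01 m), for 0.2 s.
At the end, for the whole second after the job is handed in: The lip's mid-thickness is within 10 mm of the height of the bar clip's middle, the sash is at rest (under 5 mm/s) and nothing holds it up but its counterweight; no bystander has been moved (all of step 2 and velocity of joint sash between -0.005 and 0.005 m/s); the robot touches nothing.
It fails at once if the lip is gripped (pressed by the fingers from above and beneath at once, over 3 N each) (contact force between the fingers and sash_c1 above 3 N and contact force between the fingers and sash_c0 above 3 N).
It fails at once if the sash is flung (over 0.35 m/s) (velocity of joint sash above 0.35 m/s or velocity of joint sash below -0.35 m/s).
It fails at once if a bystander is lifted, shifted by more than 25 mm or tipped (distance of any of tube_rack, specimen_jar, beaker, reagent_bottle, tube_basket, marker_pen, tip_box from where it was at the start of the episode above 0.025 m or angle between any of tube_rack, specimen_jar, beaker, reagent_bottle, tube_basket, marker_pen, tip_box's own z axis and vertical above 0.4 rad).
It also fails if it takes over 51 s, if anything falls off the work surface, if the arm or the gripper's body presses on something with over 40 N, if the wrist force passes 120 N, or if a joint passes its speed limit or range.

### The arm

A 7-joint arm with a two-finger parallel gripper is mounted at the origin on the work surface. World frame = base frame: x ahead of the robot, y to its left, z up, the work surface at z = 0. Lengths are in m, angles in rad, forces in N, time in s.
With the tool pointing down it reaches from about 0.425 to 0.875 m from the base axis. Payload 8.4 kg.
Tool frame: the origin (TCP) lies at the very end of the fingers, on their centre line; the grasp point (between the pads) lies 19 mm behind it (ctrl.grip_depth is the z of the grasp point in the tool frame, in m); z points along the fingers, y is the line along which they close (so a half turn about z gives the same grasp; the last joint's range is limited). The gripper opens to 85 mm and grips with 20 to 120 N. Pads are 22 mm wide; open, the fingers measure 114 mm over their backs; the gripper's body (76 mm by 85 mm) begins 54 mm behind the grasp point. The pads swing forward as they close: fully open they stand 13 mm farther back than shut.
Start: joints at [1.116, 0.333, 0.04, 1.465, -0.013, 1.343, -0.059], TCP at [0.226, -0.609, 0.231] pointing down, gripper open.
Joint ranges: [-2.58, 2.58], [-0.38, 2.09], [-1.3, 1.39], [0.25, 2.4], [-1.5, 4.64], [0.08, 2.09], [-2.65, 2.65]. Speed limits (rad/s): [2.22, 2.22, 2.79, 2.79, 3.14, 3.14, 3.14].

### API

Orientations are given as a rotation vector (axis times angle).
In Python, from bench import ctrl gives the robot as it stands.
- The arm moves only by the tool step_arm, never from a script. Its argument "series" is a list of rows, each an object of numbers: "fingers": the finger opening in m, from 0 to 0.0854; "x", "y", "z": the shift along the tool's x, y, z in m; "ax", "ay", "az": the turn, a rotation vector about the tool's x, y, z in degrees. A call has 1 to 10 rows; each row is the pose to reach, as a shift and turn from the pose commanded when the call began, along the tool's axes at that moment; what a row does not reach only later rows make up. A row lasts 1/12 s, in which the tool goes at most 41.7 mm and 7.16 degrees, less where a joint would pass 70% of its speed; a pose out of reach is approached as far as the arm can. A call with a gripper value outside its range is refused whole. The fingers move at their own pace and stop on an object; "squeeze" is the grip in N (left out, the last holds). Time passes only in rows, so rows that repeat a pose let the fingers close. It gives the time, the measured TCP pose, the force, the opening and the grip force at its end, in the units of the state.
- ctrl.get_state(): the state, without advancing time (a new reading comes with each control period).
- ctrl.capture(name): name is "scene" or "top"; returns a dict with "pixels" (480x640x3 uint8, red, green, blue), "vfov" (degrees; the focal length in pixels is half the picture's height over the tangent of half this angle, whatever the lens; pixels are square), "cx", "cy" (the principal point, pixels), "position" and "orientation" of the camera in the world. Camera axes: x right, y down, z forward; pixel columns grow to the right and rows downward; lengths in m; the calibration is good to about 2 mm. A picture is of the moment at which its call begins. There is no depth.
- ctrl.hand_in(): hands the job in; it is judged then, once.
The state is a dict: "time_s": time; "joints": joint angles; "qd": joint speeds; "effort": joint torques, N m; "tcp_pos": TCP position; "tool_rot": TCP orientation; "force": force on the tool from outside, world axes, zero at the start; "wrist_torque": the same for the moment, N m; "width": finger opening in m; "gripper_force": force on a finger pad.
Only numpy, scipy, OpenCV 4.12 (cv2) and the standard library are available. Lean on these libraries where they do the work, as an engineer would, in place of code of your own. Each camera call takes 0.05 s, during which the arm holds its last target. There are 200 camera calls.

## Working session

There is one attempt and no reset: what is moved stays moved. The work goes in short steps, Python scripts to look and compute and a tool call to move; the robot and the scene stay as the last step left them, time stands still between calls to the robot, and variables do not carry over. Pictures are saved under pics/ and viewed, at most 10 in all, crops included, and the job is handed in when it is done.

Besides the shell and the picture viewer there is one more tool, called as a command line: name --argument value ..., lists and objects as JSON in quotes. step_arm: Moves the arm, as the interface text tells. Its arguments: {"type":"object","properties":{"series":{"type":"array","items":{"type":"object","properties":{"fingers":{"type":"number"},"x":{"type":"number"},"y":{"type":"number"},"z":{"type":"number"},"ax":{"type":"number"},"ay":{"type":"number"},"az":{"type":"number"}}}},"squeeze":{"type":"number"}},"required":["series"]}

```bash
mkdir -p pics; python3 - <<'E'
from bench import ctrl
import cv2
for n in("scene","top"):
    c=ctrl.capture(n); cv2.imwrite(f"pics/{n}0.png",c["pixels"][:,:,::-1]); print(n,{k:v for k,v in c.items() if k!="pixels"})
print(ctrl.get_state())
E
```

```text
scene {'vfov': 52.362758779709225, 'cx': 325.8519105989567, 'cy': 247.32417439875027, 'position': array([ 0.48337007, -0.50641198,  1.21591319]), 'orientation': array([-2.67698713,  0.08437418, -0.02804829])}
top {'vfov': 49.613181295902876, 'cx': 321.87989097714, 'cy': 243.1150130223564, 'position': array([0.38673551, 0.01935578, 1.49991279]), 'orientation': array([-2.20812535,  2.1443017 , -0.14006903])}
{'time_s': 0.1, 'joints': array([ 1.11582104,  0.33387284,  0.03982887,  1.4661805 , -0.01335331,
        1.3432971 , -0.05850918]), 'qd': array([-0.00086392, -0.00070376,  0.00067344, -0.00315343, -0.00103798,
        0.00024157, -0.00155289]), 'effort': array([ 4.22622499e-03, -6.60013032e+01,  1.37081131e+00, -4.06473649e+01,
        1.71930977e-02,  8.89547024e-03, -7.23621747e-05]), 'tcp_pos': array([ 0.22624968, -0.60891408,  0.23048967]), 'tool_rot': array([-3.09059174e+00, -5.55695839e-01,  6.16428846e-04]), 'force': array([0.22243934, 0.02273114, 0.122429  ]), 'wrist_torque': array([0.05995697, 0.03209212, 0.01894099]), 'gripper_force': 0.0, 'width': 0.08544381478223033}
```

View pics/scene0.png

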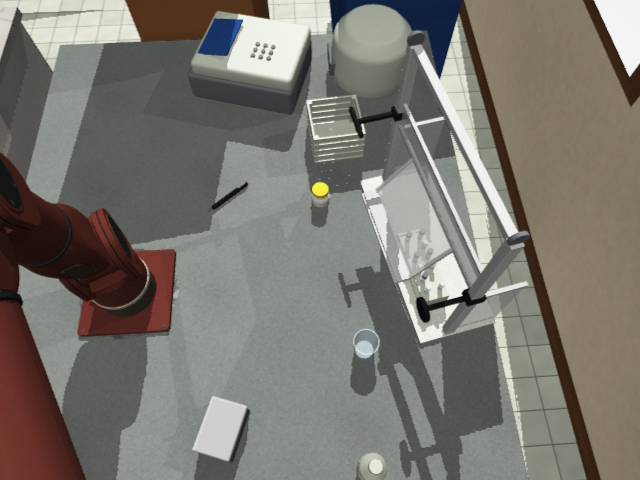

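View pics/top0.png

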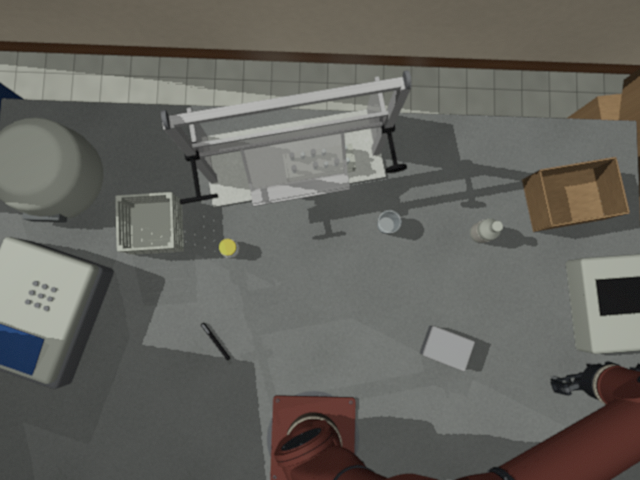

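Both views show the guard. The bar clip is on the left post (scene 357,122; top 199,199) and the disc clip is on the right. I need enlarged crops to pick out the lip.

```bash
python3 - <<'E'
import cv2
a=cv2.imread("pics/top0.png")[70:220,150:420]; cv2.imwrite("pics/tc.png",cv2.convertScaleAbs(cv2.resize(a,None,fx=2.9,fy=2.9,interpolation=2),alpha=1.3))
a=cv2.imread("pics/scene0.png")[90:350,300:540]; cv2.imwrite("pics/sc.png",cv2.convertScaleAbs(cv2.resize(a,None,fx=2.3,fy=2.3,interpolation=2),alpha=1.2))
E
```

```text
(no output)
```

View pics/tc.png

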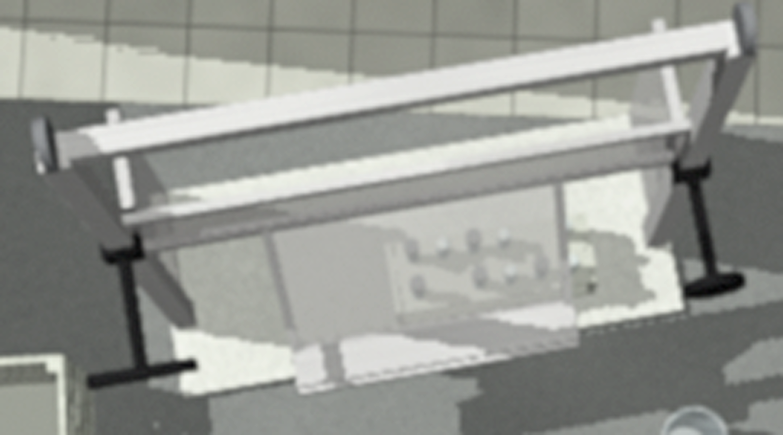

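View pics/sc.png

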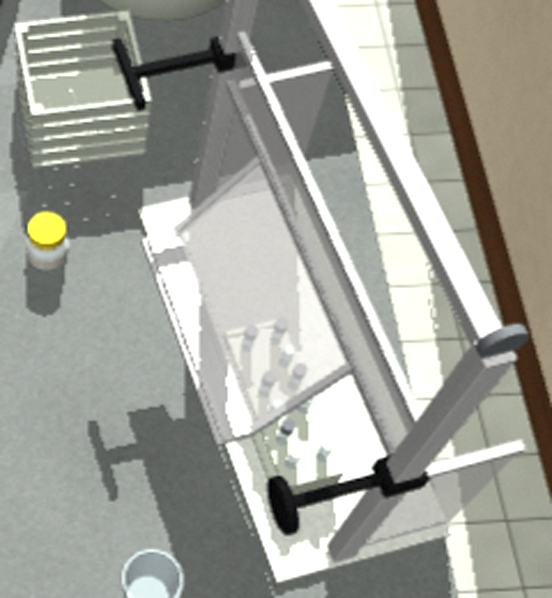

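The crops show the bar clip with its ends at top-crop (88,381) and (196,365), and scene-crop (118,42) and (141,104). The lip's front edge runs from about (298,390) to (578,345) in the top crop, but its ends in the scene crop aren't clear, so I'll zoom in further.

```bash
python3 - <<'E'
import cv2,numpy as np
t=cv2.imread("pics/top0.png");s=cv2.imread("pics/scene0.png")
def z(a,x,y,w,h,f,al=1.0): return cv2.convertScaleAbs(cv2.resize(a[y:y+h,x:x+w],(w*f,h*f),interpolation=0),alpha=al)
# each tile
A=z(s,350,180,80,110,5); B=z(t,240,170,80,40,5); C=z(t,290,170,80,40,5)
D=np.hstack([z(t,176,190,48,20,5),np.zeros((100,10,3),'uint8'),z(s,345,100,28,20,5)]);D=np.hstack([D,np.zeros((100,400-D.shape[1],3),'uint8')])
R=np.vstack([B,C,D]);R=np.vstack([R,np.zeros((A.shape[0]-R.shape[0],400,3),'uint8')])
cv2.imwrite("pics/z.png",np.hstack([A,R]))
E
```

```text
(no output)
```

View pics/z.png

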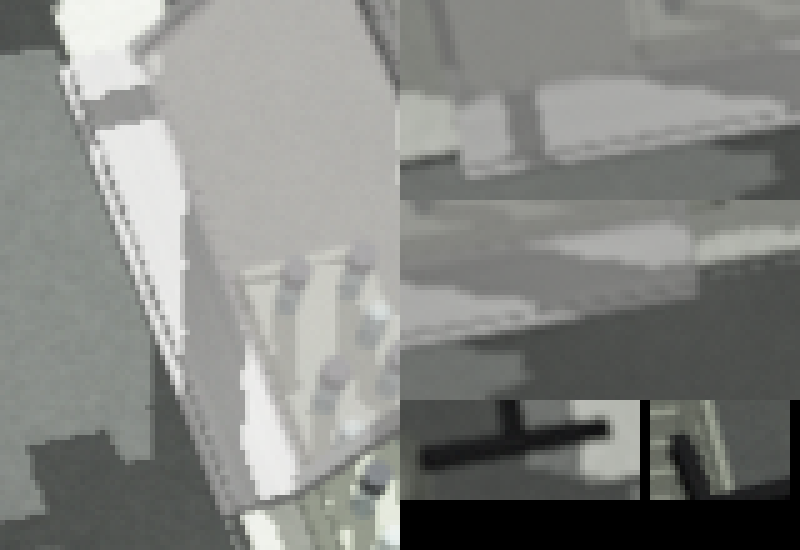

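The lip's front-face mid ends in the top view are about (252.7,203.9) and (348.5,187.9), and in the scene view about (362.9,193.5) and (394.7,281.9). The bar ends are also readable, so I can fit both.

```bash
cat >h.py <<'E'
import numpy as np
from scipy.spatial.transform import Rotation as R
from scipy.optimize import least_squares
CAM={"scene":dict(vfov=52.362758779709225,cx=325.8519,cy=247.32417,p=[0.48337007,-0.50641198,1.21591319],o=[-2.67698713,0.08437418,-0.02804829]),
"top":dict(vfov=49.613181295902876,cx=321.87989,cy=243.115,p=[0.38673551,0.01935578,1.49991279],o=[-2.20812535,2.1443017,-0.14006903])}
def proj(n,P):
    c=CAM[n];f=240/np.tan(np.radians(c["vfov"]/2));q=R.from_rotvec(c["o"]).inv().apply(np.atleast_2d(P)-c["p"])
    return q[:,:2]/q[:,2:]*f+[c["cx"],c["cy"]]
def ends(x,y,z,a,L): d=np.array([-np.sin(a),np.cos(a),0])*L/2; m=np.array([x,y,z]); return np.array([m+d,m-d])
E
python3 - <<'E'
from h import *
lt=np.array([[252.7,203.9],[348.5,187.9]]);ls=np.array([[362.9,193.5],[394.7,281.9]])
bt=np.array([[179.9,201.3],[217.3,195.5]]);bs=np.array([[351,108],[361,134.9]])
def f(p):
    E=ends(p[0],p[1],p[2],p[6],.26);B=ends(p[3],p[4],p[5],p[6],.09)
    return np.r_[(proj("top",E)-lt).ravel(),(proj("scene",E)-ls).ravel(),(proj("top",B)-bt).ravel(),(proj("scene",B)-bs).ravel()]
r=least_squares(f,[.7,0,.15,.7,.3,.26,0]);p=r.x
print(p.round(4));print(r.fun.reshape(-1,2).round(1))
c,s=np.cos(p[6]),np.sin(p[6])
rel=(p[3:6]-p[:3]);print("bar in lip",c*rel[0]+s*rel[1],-s*rel[0]+c*rel[1],rel[2])
def tri(pt,ps):return least_squares(lambda q:np.r_[(proj("top",q)-pt).ravel(),(proj("scene",q)-ps).ravel()],[.7,0,0.1]).x
for n,a,b in(("jarlid",[228,247],[320,190]),("beaker",[389,222],[366,343]),("pen",[215,340],[230,196])):print(n,tri(np.array([a]),np.array([b])).round(3))
# bar dark-pixel refine
import cv2
from scipy.spatial import ConvexHull
def box(q,dx):
    a=p[6];M=np.array([[np.cos(a),-np.sin(a),0],[np.sin(a),np.cos(a),0],[0,0,1]])
    S=np.array([[i,j,k] for i in(-1,1) for j in(-1,1) for k in(-1,1)])*[dx/2,.045,.007];return S@M.T+q
im={n:cv2.imread(f"pics/{n}0.png").max(2) for n in("top","scene")}
win={"top":(174,192,50,14),"scene":(344,102,22,38)}
for dx in(.006,.01,.014):
  best=None
  def cost(q):
    tot=0
    for n,(x,y,w,h) in win.items():
      hu=cv2.convexHull(((proj(n,box(q,dx))+.5-[x,y])*8).astype(np.float32)).round().astype(np.int32)
      m=np.zeros((h*8,w*8),np.float32);cv2.fillConvexPoly(m,hu,1);m=cv2.resize(m,(w,h),interpolation=cv2.INTER_AREA)
      d=np.clip((80-im[n][y:y+h,x:x+w].astype(float))/50,0,1)
      tot+=((m-d)**2).sum()
    return tot
  from scipy.optimize import minimize
  k=minimize(cost,p[3:6],method="Nelder-Mead",options=dict(initial_simplex=p[3:6]+np.array([[0,0,0],[.01,0,0],[0,.01,0],[0,0,.015]])))
  print(dx,k.x.round(4),k.fun)
E
```

```text
[0.6564 0.0522 0.1436 0.6126 0.2864 0.2978 0.1981]
[[-0.7  0.2]
 [ 0.3  0.3]
 [ 0.2 -0.4]
 [ 0.4  0.7]
 [-0.5  0.2]
 [ 0.4 -0.2]
 [-0.3 -0.5]
 [ 0.3  0.7]]
bar in lip 0.0031533670845005288 0.23829203565295778 0.15424942684656143
jarlid [0.523 0.251 0.06 ]
beaker [ 0.606 -0.195  0.067]
pen [0.262 0.284 0.003]
0.006 [0.6133 0.292  0.2893] 89.62572070312501
0.01 [0.6136 0.2906 0.2905] 106.82640429687501
0.014 [0.6148 0.2903 0.2897] 180.40367968750002
```

```bash
ls -a; python3 - <<'E'
from bench import ctrl
print([a for a in dir(ctrl) if not a.startswith("__")], getattr(ctrl,"grip_depth",None))
from h import *
print(R.from_rotvec(ctrl.get_state()["tool_rot"]).as_matrix().round(3)); print(proj("top",[[0,0,0],[0.226,-.609,.23]]),proj("scene",[[0,0,0]]))
E
```

```text
.
..
h.py
pics
['MotionError', 'capture', 'get_state', 'grip_depth', 'hand_in'] -0.0187
[[ 0.937  0.348 -0.001]
 [ 0.348 -0.937  0.001]
 [-0.    -0.001 -1.   ]]
[[312.53208548 438.18342476]
 [567.18732111 372.79793503]] [[129.41109127 291.78380985]]
```

step_arm --series '[{"fingers": 0, "x": 0, "y": 0, "z": -0.04}, {"fingers": 0, "z": -0.08}, {"fingers": 0, "z": -0.08}]'

```text
invalid input
```

step_arm --series '[{"fingers": 0.0, "x": 0.0, "y": 0.0, "z": -0.04, "ax": 0.0, "ay": 0.0, "az": 0.0}, {"fingers": 0.0, "x": 0.0, "y": 0.0, "z": -0.08, "ax": 0.0, "ay": 0.0, "az": 0.0}, {"fingers": 0.0, "x": 0.0, "y": 0.0, "z": -0.08, "ax": 0.0, "ay": 0.0, "az": 0.0}]'

```text
time_s: 0.35
tcp_pos: [0.2271, -0.6113, 0.3194]
tool_rot: [3.083, 0.554, 0.004]
force: [-0.3, -1.0, 1.0]
width: 0.0515
gripper_force: 0.0
```

step_arm --series '[{"fingers": 0.0, "x": 0.18, "y": -0.206, "z": -0.02, "ax": 0.0, "ay": 0.0, "az": 0.0}, {"fingers": 0.0, "x": 0.18, "y": -0.206, "z": -0.02, "ax": 0.0, "ay": 0.0, "az": 0.0}, {"fingers": 0.0, "x": 0.18, "y": -0.206, "z": -0.02, "ax": 0.0, "ay": 0.0, "az": 0.0}, {"fingers": 0.0, "x": 0.18, "y": -0.206, "z": -0.02, "ax": 0.0, "ay": 0.0, "az": 0.0}, {"fingers": 0.0, "x": 0.18, "y": -0.206, "z": -0.02, "ax": 0.0, "ay": 0.0, "az": 0.0}, {"fingers": 0.0, "x": 0.18, "y": -0.206, "z": -0.02, "ax": 0.0, "ay": 0.0, "az": 0.0}, {"fingers": 0.0, "x": 0.18, "y": -0.206, "z": -0.02, "ax": 0.0, "ay": 0.0, "az": 0.0}, {"fingers": 0.0, "x": 0.18, "y": -0.206, "z": -0.02, "ax": 0.0, "ay": 0.0, "az": 0.0}]'

```text
time_s: 1.02
tcp_pos: [0.3264, -0.3483, 0.3323]
tool_rot: [3.089, 0.568, 0.003]
force: [1.1, -0.2, 0.2]
width: 0.0001
gripper_force: 0.0
```

```bash
cat >log.py <<'E'
from bench import ctrl
import json,os
s=ctrl.get_state()
open("log.txt","a").write(json.dumps([list(map(float,s[k])) for k in("joints","tcp_pos","tool_rot")])+"\n")
print(round(s["time_s"],2),s["joints"].round(3),s["tcp_pos"].round(4),s["tool_rot"].round(3),s["force"].round(1),s["width"])
E
python3 log.py
```

```text
1.02 [ 0.878 -0.049 -0.146  1.695 -0.008  1.493 -0.474] [ 0.3264 -0.3483  0.3323] [3.089e+00 5.680e-01 3.000e-03] [ 1.1 -0.2  0.2] 0.00014884516614138606
```

step_arm --series '[{"fingers": 0.0, "x": 0.18, "y": -0.206, "z": -0.02, "ax": 0.0, "ay": 0.0, "az": 0.0}, {"fingers": 0.0, "x": 0.18, "y": -0.206, "z": -0.02, "ax": 0.0, "ay": 0.0, "az": 0.0}, {"fingers": 0.0, "x": 0.18, "y": -0.206, "z": -0.02, "ax": 0.0, "ay": 0.0, "az": 0.0}, {"fingers": 0.0, "x": 0.18, "y": -0.206, "z": -0.02, "ax": 0.0, "ay": 0.0, "az": 0.0}, {"fingers": 0.0, "x": 0.18, "y": -0.206, "z": -0.02, "ax": 0.0, "ay": 0.0, "az": 0.0}, {"fingers": 0.0, "x": 0.18, "y": -0.206, "z": -0.02, "ax": 0.0, "ay": 0.0, "az": 0.0}, {"fingers": 0.0, "x": 0.18, "y": -0.206, "z": -0.02, "ax": 0.0, "ay": 0.0, "az": 0.0}, {"fingers": 0.0, "x": 0.18, "y": -0.206, "z": -0.02, "ax": 0.0, "ay": 0.0, "az": 0.0}]'

```text
time_s: 1.68
tcp_pos: [0.422, -0.0922, 0.3519]
tool_rot: [-3.09, -0.568, -0.002]
force: [-0.5, 0.4, -0.6]
width: 0.0002
gripper_force: 0.0
```

```bash
python3 log.py
```

```text
1.68 [ 0.652 -0.143 -0.469  1.73  -0.065  1.538 -1.018] [ 0.422  -0.0922  0.3519] [-3.09e+00 -5.68e-01 -2.00e-03] [-0.5  0.4 -0.6] 0.00019566870998058493
```

step_arm --series '[{"fingers": 0.0, "x": 0.0, "y": 0.0, "z": 0.0, "ax": 5.0, "ay": 5.0, "az": 0.0}, {"fingers": 0.0, "x": 0.0, "y": 0.0, "z": 0.0, "ax": 10.0, "ay": 10.0, "az": 0.0}, {"fingers": 0.0, "x": 0.0, "y": 0.0, "z": 0.0, "ax": 15.0, "ay": 15.0, "az": 0.0}]'

```text
time_s: 1.93
tcp_pos: [0.421, -0.098, 0.3524]
tool_rot: [-2.774, -0.5, -0.31]
force: [0.7, -0.1, -0.1]
width: -0.0003
gripper_force: 0.0
```

```bash
python3 log.py
```

```text
1.93 [ 0.737 -0.155 -0.262  1.798 -0.416  1.514 -0.707] [ 0.421  -0.098   0.3524] [-2.774 -0.5   -0.31 ] [ 0.7 -0.1 -0.1] -0.00027566616359646687
```

```bash
cat >kin.py <<'E'
from h import *
import json
def fk(q,p,s):
    # p: yaw0, tool roll0, translations
    T=R.from_euler("z",p[0]);pos=np.zeros(3)
    tr=[[0,0,p[2]],[p[3],p[9],0],[0,0,p[4]],[p[5],p[10],0],[0,0,p[6]],[p[7],p[11],0],[0,0,p[8]]]
    ax="zyzyzyz"
    for i in range(7):
        T=T*R.from_euler(ax[i],s[i]*q[i]); pos=pos+T.apply(tr[i])
        if i==0: pos=pos+T.apply(tr[1])*0
    return pos,T*R.from_euler("z",p[1])
def load():
    D=[json.loads(l) for l in open("log.txt")]
    D.append([[1.11582104,0.33387284,0.03982887,1.4661805,-0.01335331,1.3432971,-0.05850918],[0.22624968,-0.60891408,0.23048967],[-3.09059174,-.555695839,.000616]])
    return [(np.array(a),np.array(b),R.from_rotvec(c)) for a,b,c in D]
def res(p,s,D,reg=.01):
    o=[]
    for q,b,r in D:
        x,T=fk(q,p,s);o+=list(x-b)+list((r.inv()*T).as_rotvec()*.5)
    return np.r_[o,reg*p[9:12],reg*p[[3,5,7]]]
E
cat >fit.py <<'E'
from kin import *
import itertools
D=load();out=[]
for s in itertools.product([1,-1],repeat=7):
    if s[1]<0 or s[3]<0 or s[5]<0: continue
    for y0 in(0,):
        for r0 in(0,1.57,3.14,-1.57):
            p0=np.array([y0,r0,.35,0,.4,0,.4,0,.25,0,0,0]);r=least_squares(res,p0,args=(s,D),max_nfev=60);out.append((r.cost,s,r.x))
out.sort(key=lambda o:o[0])
for c,s,p in out[:4]:print(c,s,p.round(3))
json.dump([list(out[0][1]),list(out[0][2])],open("model.json","w"))
E
time python3 fit.py
```

```text
4.857772698752663e-08 (-1, 1, -1, 1, -1, 1, -1) [-0.     1.571  0.251  0.     0.483  0.     0.503 -0.     0.363 -0.022
 -0.022 -0.   ]
4.8577726987528216e-08 (-1, 1, -1, 1, -1, 1, -1) [-0.     1.571  0.251  0.     0.483  0.     0.503 -0.     0.363 -0.022
 -0.022 -0.   ]
4.857772698752859e-08 (-1, 1, -1, 1, -1, 1, -1) [-0.     1.571  0.251  0.     0.483  0.     0.503 -0.     0.363 -0.022
 -0.022 -0.   ]
4.857772698752874e-08 (-1, 1, -1, 1, -1, 1, -1) [-0.     1.571  0.251  0.     0.483  0.     0.503 -0.     0.363 -0.022
 -0.022 -0.   ]
real	0m5.929s
user	0m6.454s
sys	0m0.036s
```

The kinematic model fits to under a millimetre. Next I'll search for feasible pushing poses with a near-horizontal tool.

```bash
cat >ik.py <<'E'
from kin import *
s,p=json.load(open("model.json"));s=np.array(s);p=np.array(p)
lo=np.array([-2.58,-.38,-1.3,.25,-1.5,.08,-2.65])+.03;hi=np.array([2.58,2.09,1.39,2.4,4.64,2.09,2.65])-.03
def rot(psi,pitch,roll):
    z=np.array([np.cos(pitch)*np.cos(psi),np.cos(pitch)*np.sin(psi),np.sin(pitch)]);y=np.array([-np.sin(psi),np.cos(psi),0]);x=np.cross(y,z)
    return R.from_matrix(np.c_[x,y,z])*R.from_euler("z",roll)
def solve(P,T,q0,w=.02):
    def f(q):
        x,r=fk(q,p,s);return np.r_[(x-P)*5,(T.inv()*r).as_rotvec(),w*.1*(q-q0)]
    r=least_squares(f,np.clip(q0,lo+1e-3,hi-1e-3),bounds=(lo,hi));x,rr=fk(r.x,p,s)
    return r.x,np.linalg.norm(x-P),np.linalg.norm((T.inv()*rr).as_rotvec())
def joints_pts(q):
    T=R.from_euler("z",p[0]);pos=np.zeros(3);o=[]
    tr=[[0,0,p[2]],[p[3],p[9],0],[0,0,p[4]],[p[5],p[10],0],[0,0,p[6]],[p[7],p[11],0],[0,0,p[8]]]
    for i in range(7):
        T=T*R.from_euler("zyzyzyz"[i],s[i]*q[i]);pos=pos+T.apply(tr[i]);o.append(pos)
    return np.array(o)
E
python3 - <<'E'
from ik import *
rng=np.random.default_rng(0)
lip=np.array([.6564,.0522,.1436]);ax=np.array([np.cos(.198),np.sin(.198),0]);P=lip+ax*.03
for pitch in(0,10,20):
  for psi in(-60,-40,-20,0,11,25,40,60,80):
   for roll in(0,180):
    T=rot(np.radians(psi),np.radians(pitch),np.radians(roll));P[2]=.10;S=[]
    for k in range(14):
        q,e,a=solve(P,T,rng.uniform(lo,hi),0.001)
        if e<.001 and a<.01:
            P2=P.copy();P2[2]=.285
            q2,e2,a2=solve(P2,T,q)
            m=min((q-lo).min(),(hi-q).min());J=joints_pts(q)
            if e2<.002 and a2<.02: S.append((m,q,q2,J[3],J[5]))
    if S:
        S.sort(key=lambda t:-t[0]);m,q,q2,el,wr=S[0];print(pitch,psi,roll,len(S),round(m,2),q.round(2),q2.round(2),"el",el.round(2),"wr",wr.round(2))
E
```

```text
0 -60 0 8 0.63 [-1.01  0.98  0.38  1.74  1.19  1.42 -1.04] [-1.06  0.66  0.46  1.79  1.26  1.49 -0.79] el [0.25 0.31 0.53] wr [0.5  0.37 0.1 ]
0 -60 180 9 0.53 [-0.95  0.96  0.31  1.74  1.23  1.46  2.09] [-1.    0.64  0.37  1.78  1.3   1.53  2.35] el [0.26 0.29 0.53] wr [0.5  0.37 0.1 ]
0 -40 0 7 0.35 [-0.55  0.82 -0.18  2.02  1.81  1.63 -1.25] [-0.53  0.44 -0.21  2.07  1.75  1.54 -0.92] el [0.33 0.15 0.58] wr [0.41 0.29 0.1 ]
0 -40 180 8 0.33 [-0.4   0.85 -0.34  2.01  1.88  1.73  1.93] [-0.36  0.46 -0.4   2.06  1.8   1.61  2.24] el [0.36 0.1  0.56] wr [0.41 0.29 0.1 ]
0 -20 0 12 0.13 [ 0.3   1.09 -0.91  2.23  2.71  1.93 -0.87] [ 0.55  0.69 -1.27  2.29  2.41  1.67 -0.71] el [ 0.41 -0.16  0.46] wr [0.35 0.18 0.1 ]
0 -20 180 8 0.13 [ 0.06  0.91 -0.66  2.24  2.49  1.81  2.03] [ 0.19  0.4  -0.85  2.3   2.23  1.46  2.2 ] el [ 0.39 -0.06  0.54] wr [0.35 0.18 0.1 ]
0 25 0 8 0.1 [ 1.18  1.22 -1.02  2.27  3.95  0.83 -0.94] [ 1.31  0.63 -1.27  2.33  3.8   0.76 -1.41] el [ 0.14 -0.44  0.4 ] wr [ 0.36 -0.1   0.1 ]
0 25 180 11 0.08 [ 0.8   0.89 -0.64  2.29  3.89  1.18  1.87] [ 0.91  0.35 -0.81  2
[... 5013 characters left out ...]
61  1.65] [ 0.68  0.7  -0.45  2.15  4.19  1.5   1.42] el [ 0.33 -0.29  0.45] wr [ 0.42 -0.16 -0.02]
20 60 0 7 0.23 [ 1.21  1.58 -1.04  1.72 -0.9   0.99 -2.1 ] [ 1.29  1.34 -1.26  1.86 -1.03  0.89 -2.24] el [ 0.14 -0.46  0.23] wr [ 0.52 -0.24 -0.02]
20 60 180 7 0.34 [ 1.12  1.47 -0.93  1.72 -1.06  1.1   1.14] [ 1.23  1.21 -1.13  1.86 -1.2   1.01  0.99] el [ 0.18 -0.45  0.28] wr [ 0.52 -0.24 -0.02]
20 80 0 9 0.28 [ 0.95  1.47 -0.88  1.42 -0.85  1.41 -2.34] [ 1.04  1.22 -1.03  1.55 -0.97  1.35 -2.49] el [ 0.25 -0.41  0.28] wr [ 0.63 -0.28 -0.02]
20 80 180 13 0.28 [ 1.01  1.54 -0.99  1.41 -0.73  1.35  0.73] [ 1.09  1.3  -1.15  1.55 -0.84  1.27  0.58] el [ 0.23 -0.43  0.25] wr [ 0.63 -0.28 -0.02]
```

```bash
python3 - <<'E'
from ik import *
from bench import ctrl
qc=ctrl.get_state()["joints"];rng=np.random.default_rng(1)
lip=np.array([.6564,.0522,.1436]);ax=np.array([np.cos(.198),np.sin(.198),0])
for psi in(-27,-33):
 for roll in(0,180):
  T=rot(np.radians(psi),0,np.radians(roll));d=T.apply([0,0,1]);P=lip+ax*.03;P[2]=.11;pre=P-.12*d;S=[]
  for k in range(25):
    q,e,a=solve(pre,T,rng.uniform(lo,hi) if k else qc,.005)
    if e>.001 or a>.01: continue
    q1,e1,a1=solve(P,T,q); up=P.copy();up[2]=.285;q2,e2,a2=solve(up,T,q1)
    if max(e1,e2)<.002 and max(a1,a2)<.02:
        S.append((np.abs(q-qc).max(),min((x-lo).min() for x in(q,q1,q2)),min((hi-x).min() for x in(q,q1,q2)),q,q1,q2))
  S.sort(key=lambda t:t[0])
  for t in S[:2]:
    print(psi,roll,len(S),*[round(x,2) for x in t[:3]],t[3].round(2),t[4].round(2),t[5].round(2))
    print("  path tcp",[tuple(fk(qc+(t[3]-qc)*u,p,s)[0].round(2)) for u in np.linspace(0,1,7)], "wr z",[joints_pts(qc+(t[3]-qc)*u)[5][2].round(2) for u in np.linspace(0,1,7)])
E
```

```text
-27 0 19 2.04 0.72 0.05 [-1.3   0.79  0.36  2.32  1.62  1.32 -1.52] [-1.11  0.85  0.48  2.22  1.86  1.19 -1.56] [-1.19  0.37  0.59  2.28  1.89  1.17 -1.14]
  path tcp [(np.float64(0.42), np.float64(-0.1), np.float64(0.35)), (np.float64(0.38), np.float64(-0.11), np.float64(0.22)), (np.float64(0.35), np.float64(-0.14), np.float64(0.14)), (np.float64(0.37), np.float64(-0.17), np.float64(0.1)), (np.float64(0.45), np.float64(-0.15), np.float64(0.1)), (np.float64(0.54), np.float64(-0.06), np.float64(0.11)), (np.float64(0.58), np.float64(0.11), np.float64(0.11))] wr z [np.float64(0.69), np.float64(0.58), np.float64(0.46), np.float64(0.35), np.float64(0.25), np.float64(0.17), np.float64(0.11)]
-27 0 19 2.08 0.69 0.05 [-1.16  0.75  0.21  2.32  1.66  1.42 -1.5 ] [-0.99  0.8   0.35  2.22  1.9   1.29 -1.51] [-1.03  0.34  0.41  2.27  1.91  1.23 -1.11]
  path tcp [(np.float64(0.42), np.float64(-0.1), np.float64(0.35)), (np.float64(0.37), np.float64(-0.11), np.float64(0.23)), (np.float64(0.34), np.float64(-0.14), np.float64(0.15)), (np.float64(0.37), np.float64(-0.17), np.float64(0.12)), (np.float6
[... 3773 characters left out ...]
.11)]
-33 180 16 2.45 0.9 0.14 [-1.51  0.9   0.59  2.23  1.38  1.14  1.75] [-1.31  0.97  0.69  2.16  1.62  1.01  1.66] [-1.46  0.55  0.89  2.21  1.67  1.04  2.04]
  path tcp [(np.float64(0.42), np.float64(-0.1), np.float64(0.35)), (np.float64(0.4), np.float64(-0.1), np.float64(0.22)), (np.float64(0.39), np.float64(-0.11), np.float64(0.12)), (np.float64(0.4), np.float64(-0.13), np.float64(0.07)), (np.float64(0.46), np.float64(-0.12), np.float64(0.06)), (np.float64(0.54), np.float64(-0.03), np.float64(0.08)), (np.float64(0.59), np.float64(0.12), np.float64(0.11))] wr z [np.float64(0.69), np.float64(0.58), np.float64(0.45), np.float64(0.34), np.float64(0.24), np.float64(0.16), np.float64(0.11)]
```

```bash
cat >plan.py <<'E'
from ik import *
from bench import ctrl
def goal(psi=-30,back=.08,z=.115,yl=-.02,q0=[-.98,.75,.03,2.2,1.6,1.55,-1.38]):
    lip=np.array([.6564,.0522,.1436]);a=.198
    T=rot(np.radians(psi),0,0);P=lip+.03*np.array([np.cos(a),np.sin(a),0])+yl*np.array([-np.sin(a),np.cos(a),0]);P[2]=z
    P=P-back*T.apply([0,0,1]);q,e,an=solve(P,T,np.array(q0));print("goal",P.round(4),q.round(2),round(e,4),round(an,3));return q
def rows(qg,n=10,step=6.0):
    st=ctrl.get_state();qc=st["joints"];T0=R.from_rotvec(st["tool_rot"]);x0=st["tcp_pos"]
    us=np.linspace(0,1,400);F=[fk(qc+(qg-qc)*u,p,s) for u in us]
    out=[];px,pT=x0,T0;w=[]
    for i,(x,T) in enumerate(F):
        if i==399 or np.degrees((pT.inv()*T).magnitude())>step or np.linalg.norm(x-px)>.035:
            out.append((us[i],x,T));px,pT=x,T
    print("total rows",len(out))
    for u,x,T in out[:n]:
        d=T0.inv().apply(x-x0);r=np.degrees((T0.inv()*T).as_rotvec());print('{"fingers":0.0,"x":%.3f,"y":%.3f,"z":%.3f,"ax":%.1f,"ay":%.1f,"az":%.1f},'%(*d,*r))
    u,x,T=out[min(n,len(out))-1];print("end",x.round(3),joints_pts(qc+(qg-qc)*u)[5].round(3),(qc+(qg-qc)*u).round(2))
E
python3 -c "
from plan import *
rows(goal())"
```

```text
goal [0.6205 0.0785 0.115 ] [-0.91  0.73  0.1   2.26  1.77  1.48 -1.44] 0.0 0.0
total rows 30
{"fingers":0.0,"x":-0.022,"y":0.008,"z":0.027,"ax":-0.2,"ay":-5.9,"az":-0.4},
{"fingers":0.0,"x":-0.043,"y":0.016,"z":0.051,"ax":-0.9,"ay":-11.9,"az":-1.1},
{"fingers":0.0,"x":-0.064,"y":0.024,"z":0.072,"ax":-1.9,"ay":-17.9,"az":-2.2},
{"fingers":0.0,"x":-0.084,"y":0.034,"z":0.091,"ax":-3.3,"ay":-23.8,"az":-3.6},
{"fingers":0.0,"x":-0.102,"y":0.044,"z":0.106,"ax":-5.1,"ay":-29.7,"az":-5.4},
{"fingers":0.0,"x":-0.117,"y":0.054,"z":0.118,"ax":-7.2,"ay":-35.0,"az":-7.4},
{"fingers":0.0,"x":-0.129,"y":0.066,"z":0.127,"ax":-9.6,"ay":-40.2,"az":-9.6},
{"fingers":0.0,"x":-0.139,"y":0.078,"z":0.135,"ax":-12.3,"ay":-45.3,"az":-12.2},
{"fingers":0.0,"x":-0.146,"y":0.090,"z":0.140,"ax":-15.4,"ay":-50.1,"az":-15.1},
{"fingers":0.0,"x":-0.149,"y":0.102,"z":0.144,"ax":-18.6,"ay":-54.3,"az":-18.1},
end [ 0.345 -0.186  0.153] [ 0.505 -0.039  0.444] [ 0.1   0.19 -0.12  1.98  0.43  1.5  -0.99]
```

step_arm --series '[{"fingers": 0.0, "x": -0.022, "y": 0.008, "z": 0.027, "ax": 0.0, "ay": -6.0, "az": 0.0}, {"fingers": 0.0, "x": -0.043, "y": 0.016, "z": 0.051, "ax": -1.0, "ay": -12.0, "az": -1.0}, {"fingers": 0.0, "x": -0.064, "y": 0.024, "z": 0.072, "ax": -2.0, "ay": -18.0, "az": -2.0}, {"fingers": 0.0, "x": -0.084, "y": 0.034, "z": 0.091, "ax": -3.3, "ay": -24.0, "az": -3.6}, {"fingers": 0.0, "x": -0.102, "y": 0.044, "z": 0.106, "ax": -5.0, "ay": -29.7, "az": -5.4}, {"fingers": 0.0, "x": -0.117, "y": 0.054, "z": 0.118, "ax": -7.2, "ay": -35.0, "az": -7.4}, {"fingers": 0.0, "x": -0.129, "y": 0.066, "z": 0.127, "ax": -9.6, "ay": -40.0, "az": -9.6}, {"fingers": 0.0, "x": -0.139, "y": 0.078, "z": 0.135, "ax": -12.3, "ay": -45.3, "az": -12.2}, {"fingers": 0.0, "x": -0.146, "y": 0.09, "z": 0.14, "ax": -15.4, "ay": -50.0, "az": -15.0}, {"fingers": 0.0, "x": -0.149, "y": 0.102, "z": 0.144, "ax": -18.6, "ay": -54.3, "az": -18.0}]'

```text
time_s: 2.77
tcp_pos: [0.3428, -0.1879, 0.1521]
tool_rot: [2.582, 1.021, -0.875]
force: [-0.8, 1.0, -0.4]
width: -0.0001
gripper_force: 0.0
```

```bash
python3 log.py; python3 -c "
from plan import *
rows(goal())"
```

```text
2.77 [ 0.446  0.225 -0.504  1.964  0.493  1.539 -1.052] [ 0.3428 -0.1879  0.1521] [ 2.582  1.021 -0.875] [-0.8  1.  -0.4] -0.00011403816870619252
goal [0.6205 0.0785 0.115 ] [-0.91  0.73  0.1   2.26  1.77  1.48 -1.44] 0.0 0.0
total rows 20
{"fingers":0.0,"x":0.005,"y":0.011,"z":0.007,"ax":-4.1,"ay":-3.8,"az":-2.3},
{"fingers":0.0,"x":0.011,"y":0.023,"z":0.010,"ax":-8.5,"ay":-7.4,"az":-4.7},
{"fingers":0.0,"x":0.018,"y":0.035,"z":0.011,"ax":-13.0,"ay":-10.8,"az":-7.1},
{"fingers":0.0,"x":0.027,"y":0.047,"z":0.009,"ax":-17.8,"ay":-14.0,"az":-9.5},
{"fingers":0.0,"x":0.038,"y":0.058,"z":0.004,"ax":-22.6,"ay":-16.8,"az":-11.9},
{"fingers":0.0,"x":0.051,"y":0.069,"z":-0.004,"ax":-27.6,"ay":-19.5,"az":-14.3},
{"fingers":0.0,"x":0.065,"y":0.078,"z":-0.013,"ax":-32.6,"ay":-21.9,"az":-16.7},
{"fingers":0.0,"x":0.081,"y":0.085,"z":-0.024,"ax":-37.8,"ay":-24.2,"az":-19.1},
{"fingers":0.0,"x":0.098,"y":0.091,"z":-0.038,"ax":-43.1,"ay":-26.2,"az":-21.6},
{"fingers":0.0,"x":0.117,"y":0.094,"z":-0.052,"ax":-48.3,"ay":-28.0,"az":-24.0},
end [ 0.498 -0.171  0.122] [0.446 0.17  0.235] [-0.3   0.51 -0.17  2.13  1.2   1.5  -1.27]
```

step_arm --series '[{"fingers": 0.0, "x": 0.005, "y": 0.011, "z": 0.007, "ax": -4.1, "ay": -3.8, "az": -2.3}, {"fingers": 0.0, "x": 0.011, "y": 0.023, "z": 0.01, "ax": -8.5, "ay": -7.4, "az": -4.7}, {"fingers": 0.0, "x": 0.018, "y": 0.035, "z": 0.011, "ax": -13.0, "ay": -10.8, "az": -7.1}, {"fingers": 0.0, "x": 0.027, "y": 0.047, "z": 0.009, "ax": -17.8, "ay": -14.0, "az": -9.5}, {"fingers": 0.0, "x": 0.038, "y": 0.058, "z": 0.004, "ax": -22.6, "ay": -16.8, "az": -12.0}, {"fingers": 0.0, "x": 0.051, "y": 0.069, "z": -0.004, "ax": -27.6, "ay": -19.5, "az": -14.3}, {"fingers": 0.0, "x": 0.065, "y": 0.078, "z": -0.013, "ax": -32.6, "ay": -22.0, "az": -16.7}, {"fingers": 0.0, "x": 0.081, "y": 0.085, "z": -0.024, "ax": -37.8, "ay": -24.2, "az": -19.0}, {"fingers": 0.0, "x": 0.098, "y": 0.091, "z": -0.038, "ax": -43.0, "ay": -26.2, "az": -21.6}, {"fingers": 0.0, "x": 0.117, "y": 0.094, "z": -0.052, "ax": -48.3, "ay": -28.0, "az": -24.0}]'

```text
time_s: 3.6
tcp_pos: [0.4991, -0.1706, 0.1229]
tool_rot: [1.405, 1.393, -0.843]
force: [0.6, -0.4, 0.2]
width: 0.0003
gripper_force: 0.0
```

```bash
python3 log.py; python3 -c "
from plan import *
rows(goal())"
```

```text
3.6 [ 0.016  0.564 -0.531  2.112  1.305  1.664 -1.3  ] [ 0.4991 -0.1706  0.1229] [ 1.405  1.393 -0.843] [ 0.6 -0.4  0.2] 0.00031164522644534234
goal [0.6205 0.0785 0.115 ] [-0.91  0.73  0.1   2.26  1.77  1.48 -1.44] 0.0 0.0
total rows 10
{"fingers":0.0,"x":0.013,"y":0.020,"z":-0.013,"ax":-5.6,"ay":-1.5,"az":-1.9},
{"fingers":0.0,"x":0.026,"y":0.039,"z":-0.029,"ax":-11.1,"ay":-2.9,"az":-3.8},
{"fingers":0.0,"x":0.038,"y":0.058,"z":-0.047,"ax":-16.7,"ay":-4.4,"az":-5.7},
{"fingers":0.0,"x":0.049,"y":0.075,"z":-0.068,"ax":-22.3,"ay":-5.7,"az":-7.5},
{"fingers":0.0,"x":0.061,"y":0.092,"z":-0.091,"ax":-28.0,"ay":-7.1,"az":-9.3},
{"fingers":0.0,"x":0.071,"y":0.107,"z":-0.116,"ax":-33.7,"ay":-8.4,"az":-11.1},
{"fingers":0.0,"x":0.082,"y":0.120,"z":-0.144,"ax":-39.3,"ay":-9.7,"az":-12.8},
{"fingers":0.0,"x":0.091,"y":0.132,"z":-0.173,"ax":-45.0,"ay":-11.0,"az":-14.6},
{"fingers":0.0,"x":0.100,"y":0.141,"z":-0.205,"ax":-50.6,"ay":-12.4,"az":-16.2},
{"fingers":0.0,"x":0.103,"y":0.143,"z":-0.214,"ax":-52.1,"ay":-12.7,"az":-16.7},
end [0.62  0.078 0.115] [0.306 0.26  0.115] [-0.91  0.73  0.1   2.26  1.77  1.48 -1.44]
```

step_arm --series '[{"fingers": 0.0, "x": 0.013, "y": 0.02, "z": -0.013, "ax": -5.6, "ay": -1.5, "az": -1.9}, {"fingers": 0.0, "x": 0.026, "y": 0.039, "z": -0.029, "ax": -11.1, "ay": -2.9, "az": -3.8}, {"fingers": 0.0, "x": 0.038, "y": 0.058, "z": -0.047, "ax": -16.7, "ay": -4.4, "az": -5.7}, {"fingers": 0.0, "x": 0.049, "y": 0.075, "z": -0.068, "ax": -22.3, "ay": -5.7, "az": -7.5}, {"fingers": 0.0, "x": 0.061, "y": 0.092, "z": -0.091, "ax": -28.0, "ay": -7.1, "az": -9.3}, {"fingers": 0.0, "x": 0.071, "y": 0.107, "z": -0.116, "ax": -33.7, "ay": -8.4, "az": -11.1}, {"fingers": 0.0, "x": 0.082, "y": 0.12, "z": -0.144, "ax": -39.3, "ay": -9.7, "az": -12.8}, {"fingers": 0.0, "x": 0.091, "y": 0.132, "z": -0.173, "ax": -45.0, "ay": -11.0, "az": -14.6}, {"fingers": 0.0, "x": 0.1, "y": 0.141, "z": -0.205, "ax": -50.6, "ay": -12.4, "az": -16.2}, {"fingers": 0.0, "x": 0.103, "y": 0.143, "z": -0.214, "ax": -52.0, "ay": -12.7, "az": -16.7}]'

```text
time_s: 4.43
tcp_pos: [0.62, 0.0813, 0.1146]
tool_rot: [0.408, 1.534, -0.409]
force: [-0.9, 0.2, 0.1]
width: -0.0002
gripper_force: 0.0
```

```bash
python3 log.py; python3 -c "
from plan import *
import cv2
c=ctrl.capture('scene');t=ctrl.capture('top')
cv2.imwrite('pics/s1.png',c['pixels'][:,:,::-1]);cv2.imwrite('pics/t1.png',t['pixels'][:,:,::-1])
a=cv2.resize(c['pixels'][80:340,240:480,::-1],None,fx=1.6,fy=1.6);b=cv2.resize(t['pixels'][150:320,150:430,::-1],None,fx=1.4,fy=1.4)
o=np.zeros((420,790,3),'uint8');o[:416,:384]=a;o[:238,390:782]=b;cv2.imwrite('pics/c1.png',o)
st=ctrl.get_state();print(R.from_rotvec(st['tool_rot']).as_matrix().round(3))"
```

```text
4.43 [-0.368  0.785 -0.461  2.237  1.975  1.805 -1.291] [0.62   0.0813 0.1146] [ 0.408  1.534 -0.409] [-0.9  0.2  0.1] -0.00021909717763237172
[[-0.002  0.504  0.864]
 [ 0.002  0.864 -0.504]
 [-1.     0.001 -0.002]]
```

View pics/c1.png

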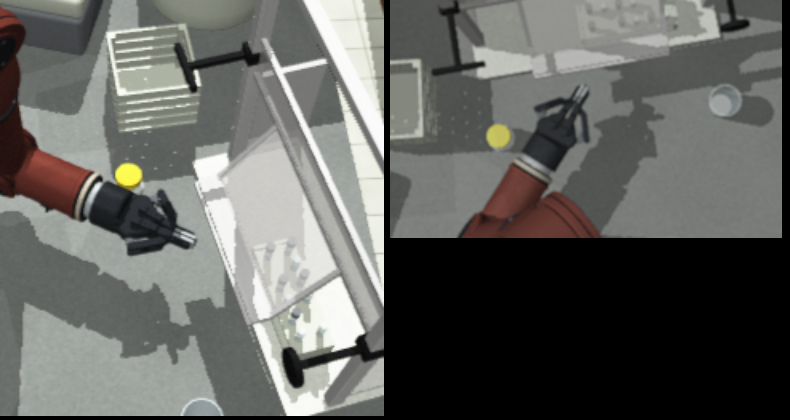

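The tool is level and pointing at the lip. The fingertips are in front of the lip (crop 190,240) and the jar is clear. I'll go in about 19 mm with a slight upward tilt.

step_arm --series '[{"fingers": 0.0, "x": 0.003, "y": 0.0, "z": 0.01, "ax": 0.0, "ay": -1.0, "az": 0.0}, {"fingers": 0.0, "x": 0.005, "y": 0.0, "z": 0.02, "ax": 0.0, "ay": -2.0, "az": 0.0}, {"fingers": 0.0, "x": 0.005, "y": 0.0, "z": 0.03, "ax": 0.0, "ay": -3.0, "az": 0.0}, {"fingers": 0.0, "x": 0.005, "y": 0.0, "z": 0.04, "ax": 0.0, "ay": -4.0, "az": 0.0}, {"fingers": 0.0, "x": 0.005, "y": 0.0, "z": 0.05, "ax": 0.0, "ay": -4.0, "az": 0.0}, {"fingers": 0.0, "x": 0.005, "y": 0.0, "z": 0.058, "ax": 0.0, "ay": -4.0, "az": 0.0}, {"fingers": 0.0, "x": 0.005, "y": 0.0, "z": 0.065, "ax": 0.0, "ay": -4.0, "az": 0.0}, {"fingers": 0.0, "x": 0.005, "y": 0.0, "z": 0.065, "ax": 0.0, "ay": -4.0, "az": 0.0}]'

```text
time_s: 5.2
tcp_pos: [0.6771, 0.0438, 0.1112]
tool_rot: [0.4, 1.462, -0.425]
force: [-0.5, 0.5, 0.6]
width: -0.0001
gripper_force: 0.0
```

```bash
python3 log.py
```

```text
5.2 [-0.325  0.845 -0.345  2.16   2.111  1.782 -1.302] [0.6771 0.0438 0.1112] [ 0.4    1.462 -0.425] [-0.5  0.5  0.6] -0.00011881493730488814
```

step_arm --series '[{"fingers": 0.0, "x": -0.002, "y": 0.0, "z": 0.0, "ax": 0.0, "ay": 0.0, "az": 0.0}, {"fingers": 0.0, "x": -0.004, "y": 0.0, "z": 0.0, "ax": 0.0, "ay": 0.0, "az": 0.0}, {"fingers": 0.0, "x": -0.006, "y": 0.0, "z": 0.0, "ax": 0.0, "ay": 0.0, "az": 0.0}, {"fingers": 0.0, "x": -0.008, "y": 0.0, "z": 0.0, "ax": 0.0, "ay": 0.0, "az": 0.0}, {"fingers": 0.0, "x": -0.01, "y": 0.0, "z": 0.0, "ax": 0.0, "ay": 0.0, "az": 0.0}]'

```text
time_s: 5.62
tcp_pos: [0.6754, 0.0461, 0.1208]
tool_rot: [0.398, 1.464, -0.423]
force: [0.7, -0.6, 0.3]
width: -0.0003
gripper_force: 0.0
```

step_arm --series '[{"fingers": 0.0, "x": -0.002, "y": 0.0, "z": 0.0, "ax": 0.0, "ay": 0.0, "az": 0.0}, {"fingers": 0.0, "x": -0.004, "y": 0.0, "z": 0.0, "ax": 0.0, "ay": 0.0, "az": 0.0}, {"fingers": 0.0, "x": -0.006, "y": 0.0, "z": 0.0, "ax": 0.0, "ay": 0.0, "az": 0.0}]'

```text
time_s: 5.87
tcp_pos: [0.6752, 0.0459, 0.1267]
tool_rot: [0.398, 1.464, -0.423]
force: [0.3, -0.1, -0.3]
width: 0.0001
gripper_force: 0.0
```

step_arm --series '[{"fingers": 0.0, "x": -0.002, "y": 0.0, "z": 0.0, "ax": 0.0, "ay": 0.0, "az": 0.0}, {"fingers": 0.0, "x": -0.004, "y": 0.0, "z": 0.0, "ax": 0.0, "ay": 0.0, "az": 0.0}, {"fingers": 0.0, "x": -0.006, "y": 0.0, "z": 0.0, "ax": 0.0, "ay": 0.0, "az": 0.0}]'

```text
time_s: 6.12
tcp_pos: [0.6749, 0.046, 0.1321]
tool_rot: [0.398, 1.465, -0.423]
force: [3.1, -0.9, -2.7]
width: -0.0002
gripper_force: 1.7
```

Contact: −2.7 N at TCP z ≈ 0.132. Now I'll push up smoothly, compensating for the 4° tilt.

step_arm --series '[{"fingers": 0.0, "x": -0.003, "y": 0.0, "z": 0.0, "ax": 0.0, "ay": 0.0, "az": 0.0}, {"fingers": 0.0, "x": -0.007, "y": 0.0, "z": 0.0005, "ax": 0.0, "ay": 0.0, "az": 0.0}, {"fingers": 0.0, "x": -0.012, "y": 0.0, "z": 0.001, "ax": 0.0, "ay": 0.0, "az": 0.0}, {"fingers": 0.0, "x": -0.018, "y": 0.0, "z": 0.0013, "ax": 0.0, "ay": 0.0, "az": 0.0}, {"fingers": 0.0, "x": -0.024, "y": 0.0, "z": 0.0017, "ax": 0.0, "ay": 0.0, "az": 0.0}, {"fingers": 0.0, "x": -0.03, "y": 0.0, "z": 0.002, "ax": 0.0, "ay": 0.0, "az": 0.0}, {"fingers": 0.0, "x": -0.036, "y": 0.0, "z": 0.0025, "ax": 0.0, "ay": 0.0, "az": 0.0}, {"fingers": 0.0, "x": -0.042, "y": 0.0, "z": 0.003, "ax": 0.0, "ay": 0.0, "az": 0.0}, {"fingers": 0.0, "x": -0.048, "y": 0.0, "z": 0.0034, "ax": 0.0, "ay": 0.0, "az": 0.0}, {"fingers": 0.0, "x": -0.054, "y": 0.0, "z": 0.0038, "ax": 0.0, "ay": 0.0, "az": 0.0}]'

```text
time_s: 6.95
tcp_pos: [0.6748, 0.046, 0.1872]
tool_rot: [0.398, 1.464, -0.423]
force: [-1.6, 0.7, -3.4]
width: 0.0
gripper_force: 2.1
```

```bash
python3 log.py
```

```text
6.95 [-0.305  0.656 -0.385  2.211  2.072  1.706 -1.192] [0.6748 0.046  0.1872] [ 0.398  1.464 -0.423] [-1.6  0.7 -3.4] 1.8117984794717693e-05
```

step_arm --series '[{"fingers": 0.0, "x": -0.006, "y": 0.0, "z": 0.0004, "ax": 0.0, "ay": 0.0, "az": 0.0}, {"fingers": 0.0, "x": -0.012, "y": 0.0, "z": 0.001, "ax": 0.0, "ay": 0.0, "az": 0.0}, {"fingers": 0.0, "x": -0.018, "y": 0.0, "z": 0.0013, "ax": 0.0, "ay": 0.0, "az": 0.0}, {"fingers": 0.0, "x": -0.024, "y": 0.0, "z": 0.0017, "ax": 0.0, "ay": 0.0, "az": 0.0}, {"fingers": 0.0, "x": -0.03, "y": 0.0, "z": 0.002, "ax": 0.0, "ay": 0.0, "az": 0.0}, {"fingers": 0.0, "x": -0.036, "y": 0.0, "z": 0.0025, "ax": 0.0, "ay": 0.0, "az": 0.0}, {"fingers": 0.0, "x": -0.042, "y": 0.0, "z": 0.003, "ax": 0.0, "ay": 0.0, "az": 0.0}, {"fingers": 0.0, "x": -0.047, "y": 0.0, "z": 0.0033, "ax": 0.0, "ay": 0.0, "az": 0.0}, {"fingers": 0.0, "x": -0.05, "y": 0.0, "z": 0.0035, "ax": 0.0, "ay": 0.0, "az": 0.0}, {"fingers": 0.0, "x": -0.05, "y": 0.0, "z": 0.0035, "ax": 0.0, "ay": 0.0, "az": 0.0}]'

```text
time_s: 7.78
tcp_pos: [0.6751, 0.0457, 0.2381]
tool_rot: [0.399, 1.462, -0.423]
force: [-0.1, 0.3, 0.5]
width: -0.0002
gripper_force: 0.1
```

```bash
python3 log.py; python3 -c "
from plan import *
import cv2
c=ctrl.capture('scene');t=ctrl.capture('top')
cv2.imwrite('pics/s2.png',c['pixels'][:,:,::-1]);cv2.imwrite('pics/t2.png',t['pixels'][:,:,::-1])
a=cv2.resize(c['pixels'][100:310,330:450,::-1],None,fx=2.8,fy=2.8,interpolation=2);b=cv2.resize(t['pixels'][150:250,170:370,::-1],None,fx=2.3,fy=2.3,interpolation=2)
o=np.zeros((588,800,3),'uint8');o[:588,:336]=a;o[:230,340:800]=b;cv2.imwrite('pics/c2.png',o)"
```

```text
7.78 [-0.289  0.532 -0.407  2.226  2.045  1.645 -1.11 ] [0.6751 0.0457 0.2381] [ 0.399  1.462 -0.423] [-0.1  0.3  0.5] -0.0001735049937429894
```

View pics/c2.png

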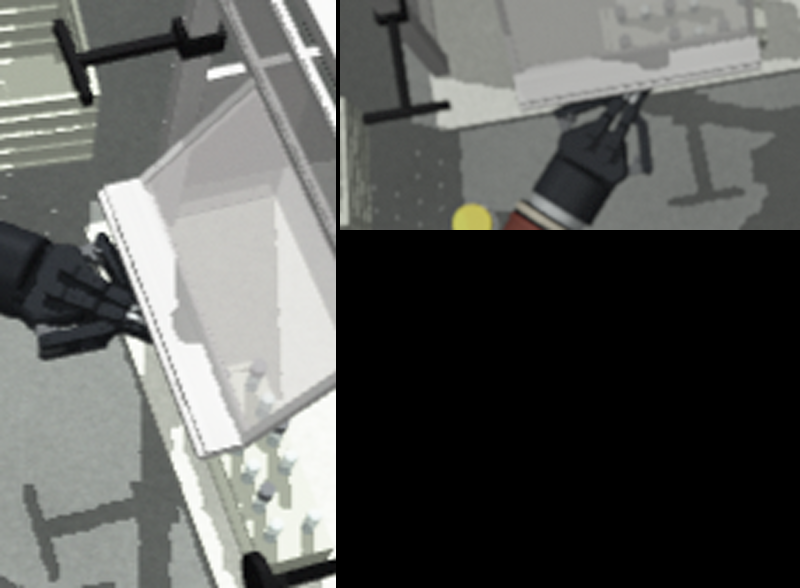

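The lip now stands clear in both views. Its front-face ends are at scene ≈(366.5,167.6) and (402.6,262.6), and top ≈(247.5,195.8) and (352.7,177.1). The bar is unchanged, so I'll fit the heights.

```bash
cat >fit2.py <<'E'
from h import *
from scipy.optimize import minimize
import cv2
lt=np.array([[247.5,195.8],[352.7,177.1]]);ls=np.array([[366.5,167.6],[402.6,262.6]])
lt0=np.array([[252.7,203.9],[348.5,187.9]]);ls0=np.array([[362.9,193.5],[394.7,281.9]])
bt=np.array([[180.2,201.3],[217.4,195.3]]);bs=np.array([[351.6,107.6],[360.9,135.7]])
def f(p):
    o=[]
    for E,a,b in((ends(p[0],p[1],p[2],p[6],.26),lt,ls),(ends(p[0],p[1],p[7],p[6],.26),lt0,ls0),(ends(p[3],p[4],p[5],p[6],.09),bt,bs)): o+=[*(proj("top",E)-a).ravel(),*(proj("scene",E)-b).ravel()]
    return np.array(o)
r=least_squares(f,[.65,.05,.25,.61,.29,.29,.2,.14]);p=r.x
print(p.round(4));print(r.fun.reshape(-1,2).round(1).tolist())
c,s=np.cos(p[6]),np.sin(p[6]);rel=p[3:6]-p[:3];print("bar rel lip now",c*rel[0]+s*rel[1],-s*rel[0]+c*rel[1],rel[2])
# per-object centre-only triangulation: lip now & bar
for n,a,b in(("lip",lt,ls),("bar",bt,bs)):
    q=least_squares(lambda q:np.r_[(proj("top",q)-a.mean(0)).ravel(),(proj("scene",q)-b.mean(0)).ravel()],[.65,.1,.25]);print(n,q.x.round(4),q.fun.round(2))
E
python3 fit2.py
```

```text
[0.6567 0.0515 0.2576 0.613  0.286  0.2976 0.2024 0.1442]
[[-0.4, -0.1], [-0.2, 0.9], [0.0, -0.3], [-0.1, 0.0], [-0.4, 0.3], [0.5, -0.1], [0.1, -0.3], [0.8, 0.8], [-0.6, 0.2], [0.5, -0.3], [-0.8, 0.1], [0.7, 0.0]]
bar rel lip now 0.004286283576901646 0.23853224541729465 0.03994521311622523
lip [0.6602 0.0516 0.2457] [-0. -0. -0.  0.]
bar [0.6132 0.2861 0.2968] [-0.   -0.08 -0.08  0.02]
```

step_arm --series '[{"fingers": 0.0, "x": -0.003, "y": 0.0, "z": 0.0002, "ax": 0.0, "ay": 0.0, "az": 0.0}, {"fingers": 0.0, "x": -0.007, "y": 0.0, "z": 0.0005, "ax": 0.0, "ay": 0.0, "az": 0.0}, {"fingers": 0.0, "x": -0.012, "y": 0.0, "z": 0.001, "ax": 0.0, "ay": 0.0, "az": 0.0}, {"fingers": 0.0, "x": -0.017, "y": 0.0, "z": 0.0012, "ax": 0.0, "ay": 0.0, "az": 0.0}, {"fingers": 0.0, "x": -0.022, "y": 0.0, "z": 0.0015, "ax": 0.0, "ay": 0.0, "az": 0.0}, {"fingers": 0.0, "x": -0.026, "y": 0.0, "z": 0.0018, "ax": 0.0, "ay": 0.0, "az": 0.0}, {"fingers": 0.0, "x": -0.028, "y": 0.0, "z": 0.002, "ax": 0.0, "ay": 0.0, "az": 0.0}, {"fingers": 0.0, "x": -0.029, "y": 0.0, "z": 0.002, "ax": 0.0, "ay": 0.0, "az": 0.0}, {"fingers": 0.0, "x": -0.03, "y": 0.0, "z": 0.002, "ax": 0.0, "ay": 0.0, "az": 0.0}, {"fingers": 0.0, "x": -0.03, "y": 0.0, "z": 0.002, "ax": 0.0, "ay": 0.0, "az": 0.0}]'

```text
time_s: 8.72
tcp_pos: [0.6748, 0.0456, 0.2671]
tool_rot: [0.399, 1.463, -0.423]
force: [1.3, -1.0, -1.0]
width: 0.0005
gripper_force: 0.8
```

```bash
python3 log.py; python3 -c "
from plan import *
import cv2
c=ctrl.capture('scene');t=ctrl.capture('top')
cv2.imwrite('pics/s3.png',c['pixels'][:,:,::-1]);cv2.imwrite('pics/t3.png',t['pixels'][:,:,::-1])
a=cv2.resize(c['pixels'][100:260,345:415,::-1],None,fx=3.75,fy=3.75,interpolation=0);b=cv2.resize(t['pixels'][165:215,175:360,::-1],None,fx=2.8,fy=5.6,interpolation=0)
o=np.zeros((600,800,3),'uint8');o[:600,:262]=a[:600,:262];o[:280,270:788]=b;cv2.imwrite('pics/c3.png',o)"
```

```text
8.72 [-0.279  0.46  -0.418  2.23   2.026  1.604 -1.057] [0.6748 0.0456 0.2671] [ 0.399  1.463 -0.423] [ 1.3 -1.  -1. ] 0.0005346467351255566
```

View pics/c3.png

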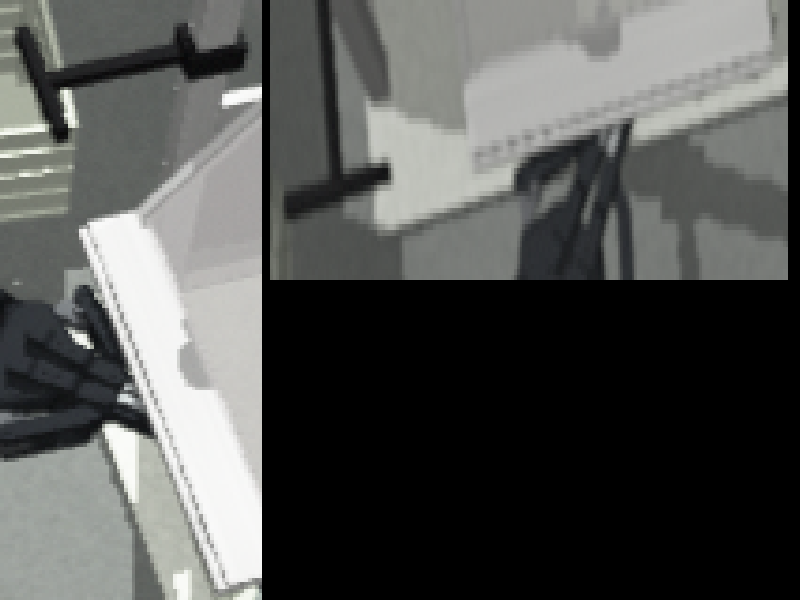

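```bash
cat >fit3.py <<'E'
from h import *
L=[(0,[[252.7,203.9],[348.5,187.9]],[[362.9,193.5],[394.7,281.9]]),(.107,[[247.5,195.8],[352.7,177.1]],[[366.5,167.6],[402.6,262.6]]),(.136,[[247.4,193.6],[353.8,175.6]],[[366.9,160.8],[403.4,256.3]])]
bt=np.array([[180.3,201.3],[217.2,195.3]]);bs=np.array([[351.,107.6],[360.9,136.]])
def f(p,wy):
    o=[];a=p[6];d=np.array([np.cos(a),np.sin(a),0]);e=np.array([-d[1],d[0],0])
    for dz,t,s in L:
        E=ends(p[0],p[1],p[2]+dz,a,.26);o+=[*(proj("top",E)-t).ravel(),*(proj("scene",E)-s).ravel()]
    b=np.array(p[:3])+d*p[3]+e*p[4];b[2]=p[5];B=ends(*b,a,.09)
    o+=[*(proj("top",B)-bt).ravel(),*(proj("scene",B)-bs).ravel(),wy*(p[4]-.24)]
    return np.array(o)
for wy in(0,500,5000):
    r=least_squares(f,[.65,.05,.14,0,.24,.29,.2],args=(wy,));J=np.linalg.inv(r.jac.T@r.jac);print(wy,r.x.round(4),"cost",r.cost,"sd z/barz",np.sqrt(np.diag(J)).round(4)[[2,5]]*.6,"remaining",r.x[5]-r.x[2]-.136)
print(r.fun[:-1].reshape(-1,2).round(1).tolist())
E
python3 fit3.py
python3 - <<'E'
import cv2,numpy as np
# bar dark mask profile, excluding arm: centroid from min-area rect of the dark pixels per image
for n,(x,y,w,h) in dict(top3=(172,188,52,20),scene3=(344,100,24,42)).items():
    im=cv2.imread("pics/"+n[0]+"3.png").max(2)[y:y+h,x:x+w].astype(int);print(n);print("\n".join("".join("%4d"%v for v in r) for r in im[:, :] ) if n=="scene3" else "")
E
```

```text
0 [0.6561 0.0508 0.1496 0.005  0.2393 0.297  0.2027] cost 5.653685097936854 sd z/barz [0.00156 0.00252] remaining 0.011348662877640164
500 [0.656  0.0507 0.1497 0.0051 0.2397 0.2964 0.2027] cost 5.678725426861384 sd z/barz [0.0015 0.0021] remaining 0.010709083637979927
5000 [0.656  0.0507 0.1498 0.0052 0.24   0.2961 0.2027] cost 5.696290962816575 sd z/barz [0.0015  0.00174] remaining 0.01025988021033919
[[-0.4, 0.2], [1.0, -0.2], [0.0, -1.2], [0.9, 0.2], [-0.0, 0.3], [0.1, 1.2], [-0.3, 0.2], [-0.4, 0.6], [-1.4, 0.1], [0.0, -0.1], [0.3, -0.3], [0.8, 1.1], [-0.9, 0.3], [0.4, -0.1], [-0.3, 0.3], [0.6, -0.1]]
top3

scene3
 122 124 123 123 125 127 122 116 120 122 117 151 183 143 102 101 100  97 102 101 100  99 101  99
 132 134 135 134 143 148 135 122 122 123 119 137 177 154 108 100 100 100  98 101  97  97  98 100
 165 172 170 168 169 167 140 118 122 123 116 121 171 164 117  96  97  99  97  99  97 100  98  97
 146 147 139 136 127 123 115 114 121 124 120 108 164 169 120  97  97 100  97  99  99  96  99  97
 125 123 124 123 123 123 112 114 121 122 130 115 148 184 141  98  97  99  97  98  99  
[... 2899 characters left out ...]
7  78 113 110 100  98
 249 248 248 247 240 233 215 202 179 164 140 124 123 122  72  19  14  10  12  97 123 109 101  99
 179 163 139 123 124 123 123 123 123 123 123 122 124 124  93  45  13  15  21 100 123 109 102 100
 123 125 124 121 123 125 123 122 123 123 124 124 124 125 124  77  34  42  71 113 122 107 101 100
 124 122 124 123 123 123 123 123 125 123 131 139 145 143 136 117 110 125 141 149 132 109 100 100
 123 129 133 140 143 144 151 164 170 170 186 208 209 208 178 166 168 168 167 160 151 117  97  98
 169 188 198 208 209 208 224 239 243 243 243 233 209 195 166 140 128 123 124 123 113 102  99  98
 244 243 243 233 208 197 167 140 128 123 123 124 124 123 124 123 125 123 122 125 112 103 100  99
```

The fit and the contact geometry (11 mm half pad width) agree: the lip middle is at about 0.285 m and the bar at about 0.294 m. I'll raise 8.5 mm slowly, then lower the fingers and back out.

step_arm --series '[{"fingers": 0.0, "x": -0.0015, "y": 0.0, "z": 0.0, "ax": 0.0, "ay": 0.0, "az": 0.0}, {"fingers": 0.0, "x": -0.003, "y": 0.0, "z": 0.0002, "ax": 0.0, "ay": 0.0, "az": 0.0}, {"fingers": 0.0, "x": -0.0045, "y": 0.0, "z": 0.0003, "ax": 0.0, "ay": 0.0, "az": 0.0}, {"fingers": 0.0, "x": -0.006, "y": 0.0, "z": 0.0004, "ax": 0.0, "ay": 0.0, "az": 0.0}, {"fingers": 0.0, "x": -0.007, "y": 0.0, "z": 0.0005, "ax": 0.0, "ay": 0.0, "az": 0.0}, {"fingers": 0.0, "x": -0.008, "y": 0.0, "z": 0.0006, "ax": 0.0, "ay": 0.0, "az": 0.0}, {"fingers": 0.0, "x": -0.0085, "y": 0.0, "z": 0.0006, "ax": 0.0, "ay": 0.0, "az": 0.0}, {"fingers": 0.0, "x": -0.0085, "y": 0.0, "z": 0.0006, "ax": 0.0, "ay": 0.0, "az": 0.0}, {"fingers": 0.0, "x": -0.0085, "y": 0.0, "z": 0.0006, "ax": 0.0, "ay": 0.0, "az": 0.0}, {"fingers": 0.0, "x": -0.0085, "y": 0.0, "z": 0.0006, "ax": 0.0, "ay": 0.0, "az": 0.0}]'

```text
time_s: 9.65
tcp_pos: [0.6748, 0.0458, 0.2755]
tool_rot: [0.398, 1.463, -0.423]
force: [-0.8, -0.2, -1.7]
width: 0.0001
gripper_force: 1.0
```

step_arm --series '[{"fingers": 0.0, "x": 0.003, "y": 0.0, "z": 0.0, "ax": 0.0, "ay": 0.0, "az": 0.0}, {"fingers": 0.0, "x": 0.01, "y": 0.0, "z": 0.0, "ax": 0.0, "ay": 0.0, "az": 0.0}, {"fingers": 0.0, "x": 0.02, "y": 0.0, "z": 0.0, "ax": 0.0, "ay": 0.0, "az": 0.0}, {"fingers": 0.0, "x": 0.03, "y": 0.0, "z": -0.01, "ax": 0.0, "ay": 0.0, "az": 0.0}, {"fingers": 0.0, "x": 0.03, "y": 0.0, "z": -0.03, "ax": 0.0, "ay": 0.0, "az": 0.0}, {"fingers": 0.0, "x": 0.03, "y": 0.0, "z": -0.05, "ax": 0.0, "ay": 0.0, "az": 0.0}, {"fingers": 0.0, "x": 0.03, "y": 0.0, "z": -0.07, "ax": 0.0, "ay": 0.0, "az": 0.0}, {"fingers": 0.0, "x": 0.03, "y": 0.0, "z": -0.08, "ax": 0.0, "ay": 0.0, "az": 0.0}, {"fingers": 0.0, "x": 0.03, "y": 0.0, "z": -0.08, "ax": 0.0, "ay": 0.0, "az": 0.0}]'

```text
time_s: 10.4
tcp_pos: [0.607, 0.0868, 0.2389]
tool_rot: [0.396, 1.466, -0.421]
force: [0.1, 0.5, 0.1]
width: -0.0003
gripper_force: 0.0
```

```bash
python3 log.py; python3 -c "
from plan import *
import cv2
c=ctrl.capture('scene');t=ctrl.capture('top')
cv2.imwrite('pics/s4.png',c['pixels'][:,:,::-1]);cv2.imwrite('pics/t4.png',t['pixels'][:,:,::-1])
a=cv2.resize(c['pixels'][100:260,345:415,::-1],None,fx=3.75,fy=3.75,interpolation=0);b=cv2.resize(t['pixels'][165:215,175:360,::-1],None,fx=2.8,fy=5.6,interpolation=0)
o=np.zeros((600,800,3),'uint8');o[:600,:262]=a[:600,:262];o[:280,270:788]=b
d=cv2.resize(t['pixels'][150:320,100:540,::-1],None,fx=1.2,fy=1.2);o[300:504,270:798]=d;cv2.imwrite('pics/c4.png',o)"
```

```text
10.4 [-0.381  0.513 -0.5    2.291  1.896  1.761 -1.131] [0.607  0.0868 0.2389] [ 0.396  1.466 -0.421] [0.1 0.5 0.1] -0.0002529927136113066
```

View pics/c4.png

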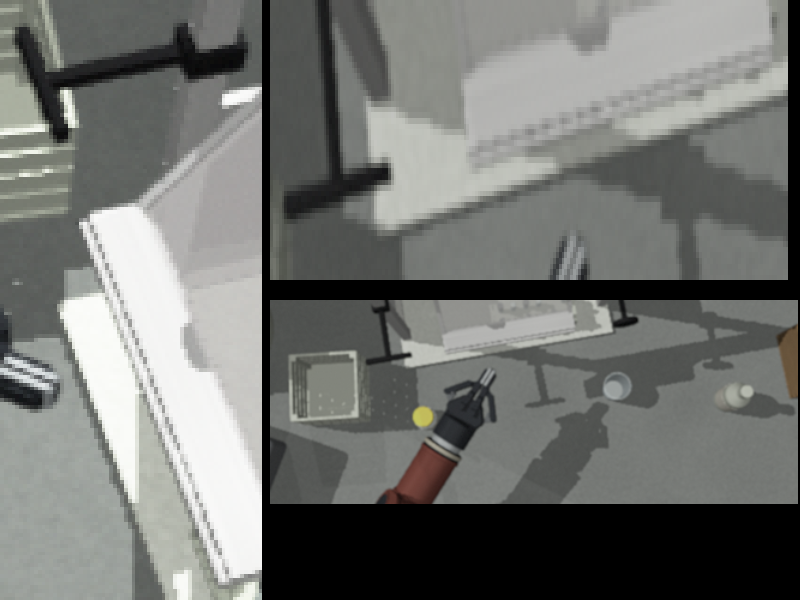

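```bash
sed -i 's/(.136,\[\[247.4/(.136,[[247.4/; s/^bt=/L.append((.1445,[[247.0,193.3],[353.8,174.9]],[[366.9,159.0],[403.2,254.2]]))\nbt=/' fit3.py; python3 fit3.py
python3 - <<'E'
from h import *
import cv2
t=cv2.imread("pics/t4.png").max(2)[190:208,176:222].astype(int);print("\n".join("".join("%4d"%v for v in r) for r in t))
# full lip pose silhouette check: predicted lip end pixels for candidate z vs bar
E
```

```text
0 [0.6556 0.0507 0.1499 0.0055 0.2393 0.297  0.2027] cost 9.44117821852751 sd z/barz [0.00132 0.00252] remaining 0.011037013228709341
500 [0.6556 0.0506 0.15   0.0056 0.2397 0.2964 0.2027] cost 9.465603175519524 sd z/barz [0.00126 0.0021 ] remaining 0.010427891702726566
5000 [0.6555 0.0506 0.1501 0.0057 0.24   0.2961 0.2027] cost 9.48347764816956 sd z/barz [0.00126 0.00168] remaining 0.009981529202641809
[[-0.4, 0.3], [1.0, -0.1], [-0.1, -1.2], [0.7, 0.2], [-0.0, 0.4], [0.1, 1.4], [-0.5, 0.2], [-0.6, 0.6], [-1.4, 0.2], [0.0, 0.1], [0.1, -0.4], [0.6, 1.1], [-1.4, -0.2], [0.3, -0.0], [0.4, -0.8], [1.4, 1.5], [-0.9, 0.3], [0.4, -0.1], [-0.3, 0.3], [0.6, -0.1]]
  83  84  83  83  83  82  81  82  83  82  81  82  83  81  82  83  85  85  77  57  35  29  26  49 101 123 126 125 123 124 124 123 121 135 172 194 198 197 196 196 195 194 194 194 192 193
  83  83  83  84  83  83  81  82  81  82  82  80  83  80  82  82  84  85  81  60  36  29  24  47  94 120 126 125 123 123 123 123 122 131 165 190 198 197 196 195 195 194 193 194 193 194
  82  82  82  85  83  82  81  80  82  80  82  83  82  82  82  82
[... 2195 characters left out ...]
6  77  81  83  83  84  83  84  85  83  83  84  83  83  83  83  84  87  88  87  89 101 107 106 109 116 126 154 174 180 181 188 193 192 189 182 176
 111 107  97  89  86  88  86  83  80  81  84  83  85  84  85  84  84  81  82  82  83  82  83  81  81  81  80  81  81  82  86  86  86  89 100 107 118 138 147 149 163 171 169 162 148 130
 115 109  98  90  89  93  90  84  83  82  82  82  83  83  81  83  82  80  81  81  82  82  83  81  81  81  81  83  82  82  81  80  80  81  84  84  89 110 117 112 114 114 111 105  96  88
 115 109  96  89  88  92  90  82  81  83  82  83  83  83  81  83  81  81  79  80  81  81  82  81  81  81  82  82  82  82  82  80  81  82  81  79  81  86  89  86  83  80  79  76  77  85
```

The sash holds by itself. The lip is at about 0.294 m and the bar at about 0.295 m. The hand is clear and no bystander in view has moved, so I'm handing in.

```bash
python3 -c "
from bench import ctrl
print(ctrl.hand_in())"
```

```text
the job is handed in; nothing more can be done
None
```

I pushed the sash up until its lip was about level with the bar clip (estimated 0.294 m against 0.295 m), withdrew the hand, and handed the job in; the sash stayed up on its own, and the hand-in returned no verdict.

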